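Quarter-turn the clipper kit box against the flip-down stop

TASK

Push the shelf's hinged stop arm fully down to lock it, without forcing it. Then, without lifting the square kit box, push it against the lowered rubber foot so that it pivots a quarter turn clockwise seen from above and stands square to the arm, its clasp facing the way the arm's side tab points. With the box turned, flick the arm fully upright again, leaving the box beside the stop and the other things undisturbed.

Things in the scene. Friction and masses are not known exactly. Their poses are not given: they have to be found in the camera images.
- stop_base: Steel hinge bracket of the flip-down stop, bolted to the shelf: 64 mm square plate, two cheeks 77 mm high, 44 mm wide overall. Origin: centre of its underside, on the shelf (z = 0). The hinge axis runs along its x, 60 mm above the origin. +y: where the arm lies when down; -x (roughly to the robot): where the arm's side tab sticks out.
- stop (a joint): Stop arm's hinge angle: 0 upright, 1.571 fully down (level along the bracket's +y), hard stops at both ends; starts at 0 to 0.2. Stiff: 0.25 N m friction plus up to 0.1 N m weight; stays where left. The arm is a steel bar 24 mm wide, 8 mm thick, mid-plane through the hinge axis, 125 mm long from that axis. Beside the bar are a tab and a foot (see points).
- stop_tab (a point): Middle of the outer edge of the arm's side tab: a steel plate 6 mm thick in the bar's plane, 35 to 75 mm from the hinge axis along the arm, sticking out to 57 mm from the arm's centre line on the bracket's -x side. With the arm down it is level, its underside 57 mm above the shelf, free space under it.
- stop_foot (a point): Centre of the rubber foot's outer end face. The foot, 24 mm wide, takes up the last 24 mm of the arm (101 to 125 mm from the hinge axis) and stands 53 mm out from the bar on the side that faces the shelf when down (the bracket's +y side when upright). Arm down: the foot reaches to 3 mm above the shelf, this point is 125 mm from the bracket's origin along +y, 29 mm high.
- kit_box: Loose square aluminium box 100 x 100 x 60 mm high, 0.4 to 0.85 kg, too wide to grasp; black strip on its lid near the clasp. Origin: centre of its underside. Clasp on its -y side. Starts parallel to the bracket's axes within 0.1 rad, on the -x side of the arm's plane, 10 to 35 mm clear of the lowered foot, overlapping the foot's end by 20 to 35 mm along the arm. Fingertips drag on its faces; a push not following the turn jams.
- kit_clasp (a point): The clasp, a dark steel plate 34 x 26 mm in the middle of the box's -y side, 40 mm above its underside, 54 mm from its centre axis.
- clipper_case: Bystander: upright cylindrical aluminium clipper case with flip lid, 56 mm across, 124 mm high, origin at the centre of its underside.
- trimmer: Bystander: red trimmer lying flat, 147 x 40 x 32 mm, long along its x, origin under its middle.
- comb: Bystander: wooden comb lying flat, 160 x 39 x 6 mm, long along its x, origin under its middle.
- hair_clip: Bystander: flat steel hair clip, 90 x 14 x 8 mm, long along its x, origin under its middle.
Mind the look-alikes: they are no part of the job. What is shaped like the kit_box but pink is not meant.

How it is judged (in metres and radians):
On the way, in this order (a step that is already met when the one before it is completed fails the run):
1. the stop arm is pushed fully down (within 0.06 rad of its end) (value of joint stop above 1.51 rad), for 0.2 s.
2. with the arm down, the box is pushed against it and has begun to turn (more than 0.2 rad) (value of joint stop above 1.47 rad and contact force between kit_box and stop above 0.3 N and angle between the x axis of kit_box and the x axis of stop_base, either way round above 0.2 rad).
3. the box has made its quarter turn (within 0.2 rad) with the arm still down (value of joint stop above 1.47 rad and angle between the y axis of kit_box and the x axis of stop_base, either way round below 0.2 rad and x of stop_base in the frame of kit_box above 0.05 m), for 0.2 s.
At the end, for the whole second after the job is handed in: The stop arm is upright again (within 0.25 rad), the box stands flat and still on the shelf, turned a quarter clockwise: square to the arm within 0.2 rad, clasp side towards the tab side, its centre within 280 mm of the bracket's centre (value of joint stop below 0.25 rad and angle between the y axis of kit_box and the x axis of stop_base, either way round below 0.2 rad and x of stop_base in the frame of kit_box above 0.05 m and horizontal distance between kit_box and stop_base below 0.28 m and angle between kit_box's own z axis and vertical below 0.05 rad and height (world z) of kit_box below 0.01 m and linear speed of kit_box below 0.02 m/s and velocity of joint stop between -0.1 and 0.1 rad/s); the robot touches nothing.
It fails at once if the box is lifted or tipped (height (world z) of kit_box above 0.02 m or angle between kit_box's own z axis and vertical above 0.3 rad).
It fails at once if the stop is forced (over 70 N) (contact force between any of the fingers, the arm and stop above 70 N).
It fails at once if the clipper case, trimmer, comb or hair clip is moved more than 30 mm (distance of any of clipper_case, trimmer, comb, hair_clip from where it was at the start of the episode above 0.03 m).
It also fails if it takes over 64 s, if anything falls off the work surface, if the arm or the gripper's body presses on something with over 40 N, if the wrist force passes 120 N, or if a joint passes its speed limit or range.

ROBOT

A 6-joint arm with a two-finger parallel gripper is mounted at the origin on the work surface. World frame = base frame: x ahead of the robot, y to its left, z up, the work surface at z = 0. Lengths are in mm, angles in rad, forces in N, time in s.
With the tool pointing down it reaches from about 300 to 750 mm from the base axis. Payload 8.5 kg.
Tool frame: the origin (TCP) lies midway between the tips of the shut fingers; the grasp point (between the pads) lies 19 mm behind it; z points along the fingers, y is the direction in which the jaws open and shut (so a half turn about z gives the same grasp; the last joint's range is limited). The gripper opens to 85 mm and grips with 20 to 120 N. Pads are 22 mm wide; open, the fingers measure 114 mm over their backs; the gripper's body (76 mm by 85 mm) begins 54 mm behind the grasp point. The pads swing forward as they close: fully open they stand 13 mm farther back than shut.
Start: joints at [-1.373, 0.381, 1.297, -0, 1.464, -0.215], TCP at [220.639, -503.784, 231.322] pointing down, gripper open.
Joint ranges: [-3.11, 3.11], [-0.89, 2.33], [0.22, 2.48], [-1.42, 4.56], [0.17, 2.85], [-2.88, 2.88]. Speed limits (rad/s): [2.39, 2.39, 3.14, 3.14, 3.14, 3.14].

INTERFACE

Orientations are given as a rotation vector (axis times angle).
In Python, from rig import arm gives the robot as it stands.
- The arm moves only by the tool carry_out, never from a script. Its arguments are lists of equal length, an entry for each row: "xyz": the shift along the world's x, y, z in mm, a list of three; "twist": the turn about the world's z in rad; "fingers": the opening, from 0 (shut) to 1 (fully open). A call has exactly 8 rows; each row is the pose to reach, as a shift and turn from the pose measured when the call began; what a row does not reach only later rows make up. A row lasts 1/10 s, in which the tool goes at most 50 mm and 8.59 degrees, less where a joint would pass 70% of its speed; a pose out of reach is approached as far as the arm can. A call with a gripper value outside its range is refused whole. The fingers move at their own pace and stop on an object; the grip force is fixed at half the most. Time passes only in rows, so rows that repeat a pose let the fingers close, or fill a call up. It gives the time, the measured TCP pose, the force and the opening at its end, in the units of the state.
- arm.observe(): the state, without advancing time (a new reading comes with each control period).
- arm.read_camera(name): name is "scene" or "side" or "wrist"; returns a dict with "pixels" (384x512x3 uint8, red, green, blue), "vfov" (degrees; the focal length in pixels is half the picture's height over the tangent of half this angle, whatever the lens; pixels are square), "cx", "cy" (the principal point, pixels), "origin" and "rotation" of the camera in the world; the wrist camera has in their place "mount" (4x4, takes a point from camera to tool coordinates, whose origin is the TCP and whose axes are the flange's). Camera axes: x right, y up, looking along -z (the intrinsics and any distortion apply to the point x, -y, -z); pixel columns grow to the right and rows downward; lengths in mm; the calibration is good to about 2 mm. A picture is of the moment at which its call begins: read the wrist's pose just before it. There is no depth.
- arm.close_job(): hands the job in, once; it reports no verdict.
The state is a dict: "time": time; "joints": joint angles; "joint_velocities": joint speeds; "tau": joint torques, N m; "tcp_pos": TCP position; "orientation": TCP orientation; "ft_force": force on the tool from outside, world axes, zero at the start; "torque": the same for the moment, N m; "grip_width": finger opening in mm.
Only numpy, scipy, OpenCV 4.12 (cv2) and the standard library are available. Lean on these libraries where they do the work, as an engineer would, in place of code of your own. Each camera call takes 0.05 s, during which the arm holds its last target.

## Working session

There is one attempt and no reset: what is moved stays moved. The work goes in short steps, Python scripts to look and compute and a tool call to move; the robot and the scene stay as the last step left them, time stands still between calls to the robot, and variables do not carry over. Pictures are saved under pics/ and viewed, and the job is handed in when it is done.

Besides the shell and the picture viewer there is one more tool, called after "Request:" as name(argument=value, ...), one argument or row to a line, values as JSON. carry_out: Moves the arm, as the interface text tells. Its arguments: {"type":"object","properties":{"xyz":{"type":"array"},"twist":{"type":"array"},"fingers":{"type":"array"}},"required":["xyz","twist","fingers"]}

```bash
mkdir -p pics; ls; python3 - <<'E'
from rig import arm
import cv2
s=arm.observe(); print(s)
for n in ["scene","side","wrist"]:
    c=arm.read_camera(n); cv2.imwrite(f"pics/{n}0.png",c["pixels"][:,:,::-1])
    print(n,{k:v for k,v in c.items() if k!="pixels"})
E
```

```text
pics
{'time': 0.0, 'joints': array([-1.37330314e+00,  3.81225760e-01,  1.29825941e+00,  3.61877783e-05,
        1.46359898e+00, -2.15322767e-01]), 'joint_velocities': array([-0.0017405 , -0.00101087, -0.0003837 , -0.00014285,  0.00123199,
        0.00026303]), 'tau': array([-1.24967475e-03, -4.48467350e+01, -2.31277657e+01, -2.34151385e-04,
        4.82720396e-03, -8.63727990e-06]), 'tcp_pos': array([ 220.59194164, -503.51035196,  230.69625204]), 'orientation': array([-3.07344910e+00, -6.43543541e-01, -7.73594759e-05]), 'ft_force': array([ 0.70508784,  0.0366351 , -0.01909727]), 'torque': array([0.04508183, 0.02190302, 0.00562687]), 'grip_width': 85.20485080354027}
scene {'vfov': 50.47150260374785, 'cx': 260.1675570568782, 'cy': 199.93889102434656, 'origin': array([ 912.63143648, -576.7102214 ,  841.35951397]), 'rotation': array([0.69401703, 0.19832078, 0.54127802])}
side {'vfov': 52.44001007951324, 'cx': 259.63766679460986, 'cy': 186.0788302721676, 'origin': array([313.9232201 , 633.93791174, 631.8845657 ]), 'rotation': array([ 0.22205796, -1.28952666, -2.46744752])}
wrist {'vfov': 68.14752088192779, 'cx': 258.66519224522347, 'cy': 190.37328357526812, 'mount': array([[-5.20038730e-04,  9.60719016e-01,  2.77522435e-01,
         7.05528966e+01],
       [ 9.99999475e-01,  2.54687420e-04,  9.92191532e-04,
        -5.99210810e-01],
       [ 8.82535799e-04,  2.77522805e-01, -9.60718644e-01,
        -1.44126047e+02],
       [ 0.00000000e+00,  0.00000000e+00,  0.00000000e+00,
         1.00000000e+00]])}
```

View pics/scene0.png

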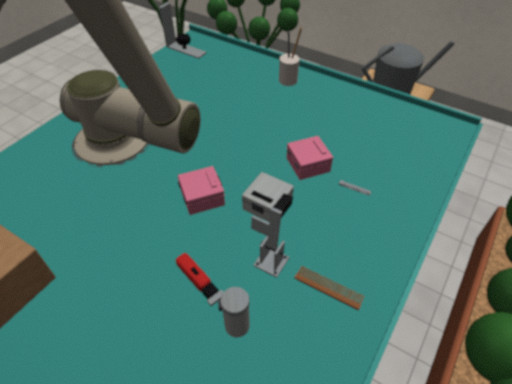

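View pics/side0.png

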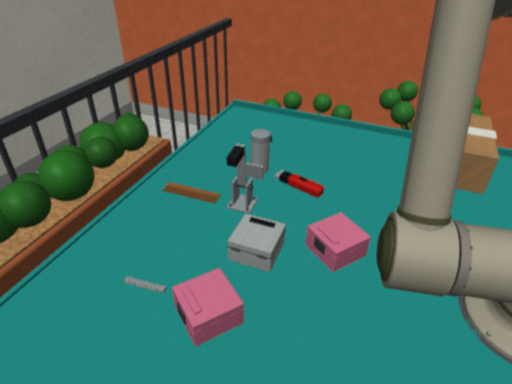

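View pics/wrist0.png

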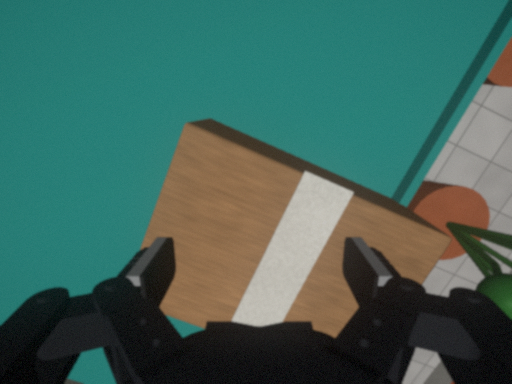

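Candidates for the kit box: grey box at scene (268,195) / side (257,240), and pink look-alikes at scene (203,188) and (310,155). By the description I choose the grey one. The stop is at scene (270,250). Next are close crops.

```bash
cat > h.py <<'E'
import numpy as np, cv2
from scipy.spatial.transform import Rotation as R
CAM={}
def cam(c,s=None):
    f=c["pixels"].shape[0]/2/np.tan(np.radians(c["vfov"]/2))
    if "mount" in c:
        T=np.eye(4);T[:3,:3]=R.from_rotvec(s["orientation"]).as_matrix();T[:3,3]=s["tcp_pos"];T=T@c["mount"]
        return dict(f=f,cx=c["cx"],cy=c["cy"],o=T[:3,3],R=T[:3,:3])
    return dict(f=f,cx=c["cx"],cy=c["cy"],o=np.array(c["origin"]),R=R.from_rotvec(c["rotation"]).as_matrix())
def ray(k,uv):
    u,v=uv; d=k["R"]@np.array([(u-k["cx"])/k["f"],-(v-k["cy"])/k["f"],-1]); return d/np.linalg.norm(d)
def onz(k,uv,z):
    d=ray(k,uv); return k["o"]+d*(z-k["o"][2])/d[2]
def proj(k,p):
    q=k["R"].T@(np.asarray(p,float)-k["o"]); return np.array([k["cx"]-k["f"]*q[0]/q[2],k["cy"]+k["f"]*q[1]/q[2]])
def tri(k1,a,k2,b):
    d1,d2=ray(k1,a),ray(k2,b);A=np.c_[d1,-d2];t=np.linalg.lstsq(A,k2["o"]-k1["o"],rcond=None)[0]
    p,q=k1["o"]+t[0]*d1,k2["o"]+t[1]*d2
    return (p+q)/2,np.linalg.norm(p-q)
def crop(img,x,y,w,h,s,name):
    cv2.imwrite(name,cv2.resize(img[y:y+h,x:x+w,::-1],None,fx=s,fy=s,interpolation=cv2.INTER_CUBIC))
E
python3 - <<'E'
import cv2
from h import *
a=cv2.imread("pics/scene0.png")[:,:,::-1];crop(a,220,160,100,120,5,"pics/sc1.png")
a=cv2.imread("pics/side0.png")[:,:,::-1];crop(a,215,130,80,145,4,"pics/sd1.png")
E
```

```text
(no output)
```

View pics/sc1.png

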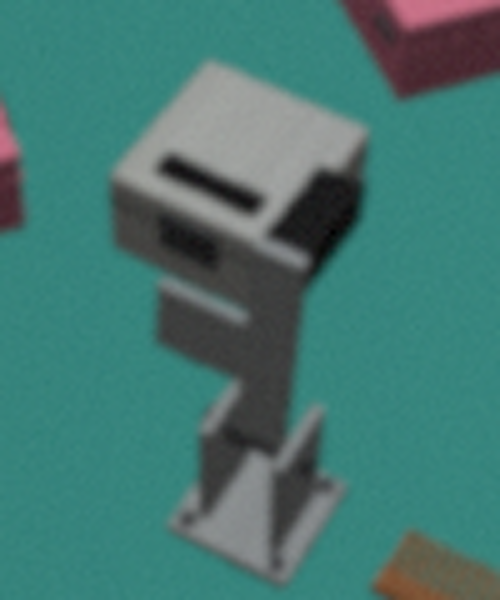

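View pics/sd1.png

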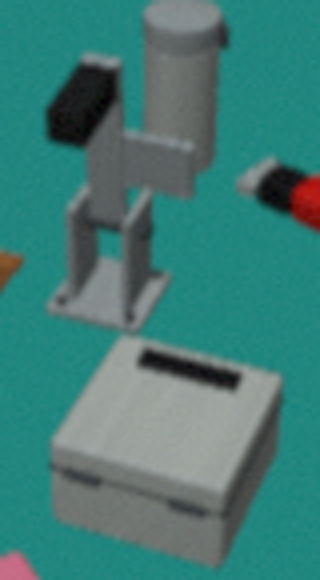

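Both crops confirm it: grey box with black lid strip and clasp toward the bracket. The arm is nearly upright with the foot pointing over the box.

```bash
cat > m.py <<'E'
from rig import arm
from h import *
ks=cam(arm.read_camera("scene")); kd=cam(arm.read_camera("side"))
import pickle; pickle.dump((ks,kd),open("k.pkl","wb"))
S=lambda p:(p[0]/5+220-.4,p[1]/5+160-.4)
D=lambda p:(p[0]/4+215-.4,p[1]/4+130-.4)
print("plate scene");
for p in [(170,522),(283,583),(347,487)]: print(onz(ks,S(p),5).round(1))
print("plate side L,F,R")
for p in [(48,308),(132,330),(170,274)]: print(onz(kd,D(p),5).round(1))
print("box side top")
for p in [(130,337),(282,378),(218,498),(52,462)]: print(onz(kd,D(p),60).round(1))
print("box scene top")
for p in [(210,62),(368,130),(112,180)]: print(onz(ks,S(p),60).round(1))
print("cheek tops side", [onz(kd,D(p),77).round(1) for p in [(68,205),(83,190),(125,222),(152,190)]])
print("cheek tops scene", [onz(ks,S(p),77).round(1) for p in [(203,430),(240,382),(275,475),(323,405)]])
print("tab outer top", tri(ks,S((160,283)),kd,D((195,145))), "tab outer bottom",tri(ks,S((158,340)),kd,D((193,195))))
print("armtop +x corner", tri(ks,S((308,265)),kd,D((85,57))))
E
python3 m.py
```

```text
plate scene
[ 623.1 -144.2    5. ]
[ 685.6 -143.7    5. ]
[684.6 -81.7   5. ]
plate side L,F,R
[678.9 -79.7   5. ]
[619.9 -80.5   5. ]
[ 620.2 -145.4    5. ]
box side top
[591.6 -11.5  60. ]
[498.7 -12.   60. ]
[498.5  90.1  60. ]
[587.9  99.7  60. ]
box scene top
[503.4  80.9  60. ]
[599.7  83.1  60. ]
[506.3 -17.8  60. ]
cheek tops side [array([671.3, -97.4,  77. ]), array([ 669.9, -116.6,   77. ]), array([631. , -94.6,  77. ]), array([ 629.5, -134.4,   77. ])]
cheek tops scene [array([ 634.2, -132.8,   77. ]), array([ 634.4, -101.2,   77. ]), array([ 674.1, -136. ,   77. ]), array([673.1, -91.8,  77. ])]
tab outer top (array([ 594.44574346, -110.17230308,  133.42457238]), np.float64(4.549415269068143)) tab outer bottom (array([ 595.30684118, -113.16953506,   95.20982725]), np.float64(3.5435178724900025))
armtop +x corner (array([ 662.89757088, -101.76225904,  182.46966144]), np.float64(5.204990731583679))
```

```bash
python3 - <<'E'
import pickle
from h import *
ks,kd=pickle.load(open("k.pkl","rb"))
for n,a,z in [("clipper base",(236,330),0),("clipper top",(235,297),124),("trim a",(181,260),25),("trim b",(214,297),25),("comb a",(298,274),6),("comb b",(360,302),6),("clip a",(340,185),8),("clip b",(370,192),8),("pinkR topctr",(310,150),60),("pinkR corner low",(304,176),0)]: print(n,"scene",onz(ks,a,z)[:2].round())
for n,a,z in [("comb a",(166,188),6),("comb b",(219,197),6),("clip a",(126,280),8),("clip b",(165,289),8),("clipper top",(261,135),124),("trim a",(280,175),25),("trim b",(320,188),25),("pinkR corners top",(174,291),60),("",(220,271),60),("",(242,304),60)]: print(n,"side",onz(kd,a,z)[:2].round())
E
```

```text
clipper base scene [ 679. -300.]
clipper top scene [ 674. -287.]
trim a scene [ 480. -237.]
trim b scene [ 602. -272.]
comb a scene [ 726. -112.]
comb b scene [ 877. -100.]
clip a scene [688. 199.]
clip b scene [769. 220.]
pinkR topctr scene [572. 229.]
pinkR corner low scene [583. 183.]
comb a side [867. -87.]
comb b side [ 715. -108.]
clip a side [760. 226.]
clip b side [673. 215.]
clipper top side [ 663. -274.]
trim a side [ 592. -247.]
trim b side [ 471. -231.]
pinkR corners top side [626. 247.]
 side [570. 171.]
 side [499. 225.]
```

Request:
carry_out(
  xyz=[
    [50,30,20],
    [100,60,30],
    [150,90,30],
    [200,120,30],
    [250,150,30],
    [290,180,30],
    [330,210,30],
    [330,210,30],
  ],
  twist=[0.15,0.3,0.45,0.6,0.75,0.9,1.05,1.2],
  fingers=[0,0,0,0,0,0,0,0],
)

```text
time: 1.05
tcp_pos: [552.3, -291.9, 260.9]
orientation: [-2.166, -2.274, 0.001]
ft_force: [0.3, -0.1, 0.2]
grip_width: -0.0
```

Request:
carry_out(
  xyz=[
    [30,30,0],
    [60,60,0],
    [80,100,0],
    [100,130,0],
    [100,130,0],
    [100,130,0],
    [100,130,0],
    [100,130,0],
  ],
  twist=[0.15,0.3,0.45,0.6,0.75,0.9,1.05,1.2],
  fingers=[0,0,0,0,0,0,0,0],
)

```text
time: 1.85
tcp_pos: [652.3, -161.7, 260.6]
orientation: [-0.504, -3.1, 0.001]
ft_force: [0.7, 0.4, -0.0]
grip_width: -0.1
```

```bash
cat > st.py <<'E'
from rig import arm
from h import *
s=arm.observe()
M=R.from_rotvec(s["orientation"]).as_matrix()
print("t",round(s["time"],2),"tcp",s["tcp_pos"].round(1),"yaw",round(np.arctan2(M[1,0],M[0,0]),3),"q",s["joints"].round(2),"F",s["ft_force"].round(1),"w",round(s["grip_width"],1))
E
python3 st.py
```

```text
t 1.85 tcp [ 652.3 -161.7  260.6] yaw 2.819 q [-0.42  0.59  0.85 -0.    1.7  -1.67] F [ 0.7  0.4 -0. ] w -0.1
```

Request:
carry_out(
  xyz=[
    [0,0,0],
    [0,0,-30],
    [0,0,-70],
    [0,0,-100],
    [0,0,-105],
    [0,0,-105],
    [0,0,-105],
    [0,0,-105],
  ],
  twist=[0.15,0.3,0.32,0.32,0.32,0.32,0.32,0.32],
  fingers=[0,0,0,0,0,0,0,0],
)

```text
time: 2.65
tcp_pos: [653.0, -162.0, 157.6]
orientation: [0.004, 3.139, -0.003]
ft_force: [0.3, -0.6, 0.3]
grip_width: -0.0
```

```bash
python3 st.py; python3 - <<'E'
from rig import arm
from h import *
a=arm.read_camera("scene")["pixels"]; b=arm.read_camera("side")["pixels"]
crop(a,200,100,140,190,3,"pics/a2.png"); crop(b,200,80,120,195,3,"pics/b2.png")
cv2.imwrite("pics/c2.png",np.hstack([cv2.copyMakeBorder(cv2.imread("pics/a2.png"),0,15,0,0,0),cv2.imread("pics/b2.png")]))
E
```

```text
t 2.65 tcp [ 653.  -162.   157.6] yaw 3.139 q [-0.42  0.65  1.04 -0.    1.45 -1.99] F [ 0.3 -0.6  0.3] w -0.0
```

View pics/c2.png

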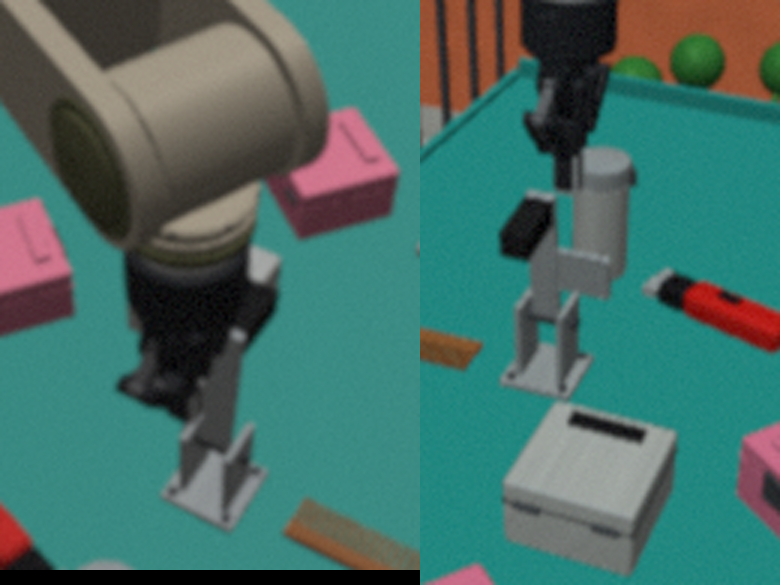

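Request:
carry_out(
  xyz=[
    [0,20,-5],
    [0,33,-6],
    [0,44,-7],
    [0,56,-8],
    [0,67,-11],
    [0,78,-16],
    [0,88,-22],
    [0,98,-30],
  ],
  twist=[0,0,0,0,0,0,0,0],
  fingers=[0,0,0,0,0,0,0,0],
)

```text
time: 3.55
tcp_pos: [652.9, -63.0, 126.8]
orientation: [0.004, 3.139, -0.003]
ft_force: [0.1, -0.5, 2.5]
grip_width: -0.1
```

Request:
carry_out(
  xyz=[
    [0,8,-8],
    [0,15,-17],
    [0,20,-27],
    [0,25,-38],
    [0,27,-46],
    [0,29,-53],
    [0,29,-55],
    [0,29,-55],
  ],
  twist=[0,0,0,0,0,0,0,0],
  fingers=[0,0,0,0,0,0,0,0],
)

```text
time: 4.35
tcp_pos: [652.9, -34.0, 71.4]
orientation: [0.004, 3.14, -0.002]
ft_force: [0.5, -0.7, -0.8]
grip_width: -0.2
```

Request:
carry_out(
  xyz=[
    [0,0,-1],
    [0,0,-2],
    [0,0,-3],
    [0,0,-4],
    [0,0,-5],
    [0,0,-6],
    [0,0,-6],
    [0,0,-6],
  ],
  twist=[0,0,0,0,0,0,0,0],
  fingers=[0,0,0,0,0,0,0,0],
)

```text
time: 5.15
tcp_pos: [652.8, -34.1, 65.2]
orientation: [0.004, 3.14, -0.002]
ft_force: [-0.6, 1.0, -0.1]
grip_width: 0.3
```

Request:
carry_out(
  xyz=[
    [0,0,-0.5],
    [0,0,-1],
    [0,0,-1.5],
    [0,0,-2],
    [0,0,-2],
    [0,0,-2],
    [0,0,-2],
    [0,0,-2],
  ],
  twist=[0,0,0,0,0,0,0,0],
  fingers=[0,0,0,0,0,0,0,0],
)

```text
time: 5.95
tcp_pos: [652.8, -34.1, 64.0]
orientation: [0.004, 3.14, -0.003]
ft_force: [-2.0, 0.8, 6.7]
grip_width: 0.1
```

```bash
python3 st.py; python3 - <<'E'
from rig import arm
from h import *
a=arm.read_camera("scene")["pixels"]; b=arm.read_camera("side")["pixels"]
crop(a,200,100,140,190,3,"pics/a2.png"); crop(b,200,80,120,195,3,"pics/b2.png")
cv2.imwrite("pics/c3.png",np.hstack([cv2.copyMakeBorder(cv2.imread("pics/a2.png"),0,15,0,0,0),cv2.imread("pics/b2.png")]))
E
```

```text
t 5.95 tcp [652.8 -34.1  64. ] yaw 3.139 q [-0.23  0.71  1.22 -0.    1.22 -1.8 ] F [-2.   0.8  6.7] w 0.1
```

View pics/c3.png

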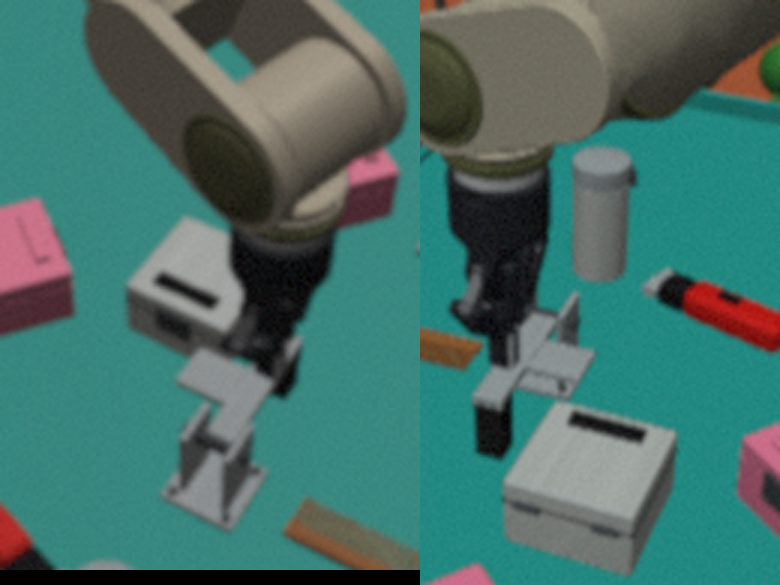

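Request:
carry_out(
  xyz=[
    [0,0,-1],
    [0,0,-2],
    [0,0,-2],
    [0,0,-2],
    [0,0,20],
    [0,0,60],
    [0,0,100],
    [0,0,100],
  ],
  twist=[0,0,0,0,0,0,0,0],
  fingers=[0,0,0,0,0,0,0,0],
)

```text
time: 6.85
tcp_pos: [654.8, -34.7, 169.8]
orientation: [0.004, 3.13, -0.007]
ft_force: [0.2, -1.0, 0.3]
grip_width: -0.2
```

```bash
python3 - <<'E'
import pickle
from h import *
ks,kd=pickle.load(open("k.pkl","rb"))
D=lambda p:((p[0]-420)/3+200-.33,p[1]/3+80-.33)
print("foot bottom +y face", [onz(kd,D(p),3).round(1) for p in [(476,450),(504,459)]])
print("foot/bar top +y", [onz(kd,D(p),64).round(1) for p in [(474,400),(509,407)]])
print("tab outer", [onz(kd,D(p),63).round(1) for p in [(569,385),(595,352)]])
E
```

```text
foot bottom +y face [array([658.9,   7.2,   3. ]), array([633.6,   8. ,   3. ])]
foot/bar top +y [array([652.9,  17.1,  64. ]), array([624.7,  14.1,  64. ])]
tab outer [array([593.9, -30.1,  63. ]), array([591.5, -78.4,  63. ])]
```

```bash
python3 - <<'E'
from rig import arm
from h import *
import pickle
s=arm.observe(); c=arm.read_camera("wrist"); pickle.dump(cam(c,s),open("kw.pkl","wb"))
cv2.imwrite("pics/w4raw.png",c["pixels"][:,:,::-1]); crop(c["pixels"],0,0,512,384,1.5,"pics/w4.png")
E
```

```text
(no output)
```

View pics/w4.png

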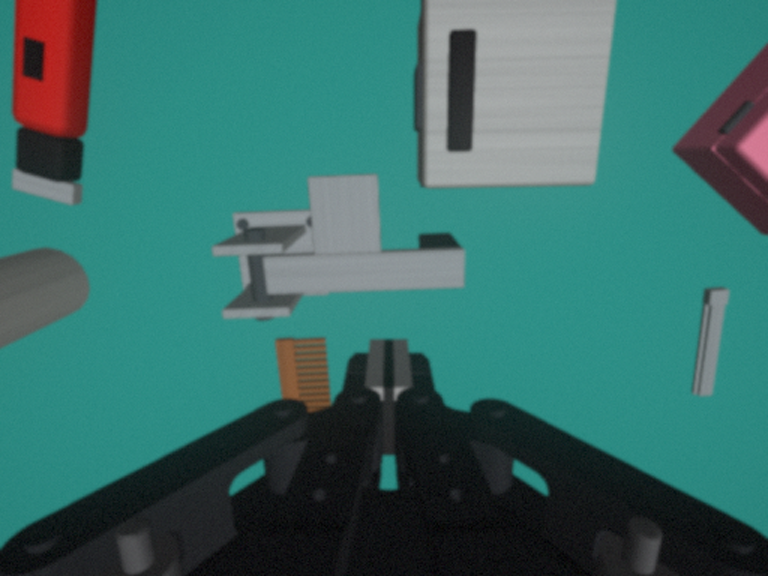

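```bash
python3 - <<'E'
import pickle
from h import *
k=pickle.load(open("kw.pkl","rb"))
W=lambda p:(p[0]/1.5-.17,p[1]/1.5-.17)
for n,p,z in [("box",(423,185),60),("box",(596,183),60),("box top left edge",(426,20),60),("box right edge",(614,20),60),("bar tip",(463,249),64),("bar tip",(465,286),64),("bar hinge -x",(268,255),64),("bar hinge +x",(268,292),64),("tab",(309,176),63),("tab",(378,175),63),("plate corner",(234,213),5)]: print(n,onz(k,W(p),z).round(1))
E
```

```text
box [597.8 -14.1  60. ]
box [596.9  85.8  60. ]
box top left edge [513.7 -14.3  60. ]
box right edge [514.1  83.8  60. ]
bar tip [634.7  10.1  64. ]
bar tip [657.7  12.5  64. ]
bar hinge -x [ 638.1 -106.3   64. ]
bar hinge +x [ 661.4 -108.3   64. ]
tab [592.4 -79.4  63. ]
tab [592.  -40.1  63. ]
plate corner [ 620.4 -145.5    5. ]
```

```bash
python3 - <<'E'
import pickle
from h import *
ks,kd=pickle.load(open("k.pkl","rb"))
print([onz(ks,p,60)[:2].round() for p in [(179,176),(215,168),(222,186),(187,196)]],[onz(kd,p,60)[:2].round() for p in [(307,232),(342,215),(369,238),(333,251)]])
E
```

```text
[array([326., -50.]), array([388.,  26.]), array([444., -18.]), array([389., -94.])] [array([446.,  -6.]), array([387., -95.]), array([317., -41.]), array([380.,  30.])]
```

Request:
carry_out(
  xyz=[
    [-40,15,10],
    [-80,30,10],
    [-120,45,10],
    [-160,60,0],
    [-185,71,0],
    [-185,71,0],
    [-185,71,0],
    [-185,71,0],
  ],
  twist=[0,0,0,0,0,0,0,0],
  fingers=[0.6,0.6,0.6,0.6,0.6,0.6,0.6,0.6],
)

```text
time: 7.7
tcp_pos: [469.4, 36.1, 166.1]
orientation: [0.004, 3.135, -0.005]
ft_force: [0.2, -0.6, 0.8]
grip_width: 51.4
```

Request:
carry_out(
  xyz=[
    [0,0,-40],
    [0,0,-80],
    [0,0,-120],
    [0,0,-140],
    [0,0,-150],
    [0,0,-150],
    [0,0,-150],
    [0,0,-150],
  ],
  twist=[0,0,0,0,0,0,0,0],
  fingers=[0.6,0.6,0.6,0.6,0.6,0.6,0.6,0.6],
)

```text
time: 8.5
tcp_pos: [470.2, 35.9, 17.1]
orientation: [0.004, 3.133, -0.006]
ft_force: [-0.2, 0.3, -0.5]
grip_width: 51.3
```

```bash
cat > pic.py <<'E'
import sys
from rig import arm
from h import *
a=arm.read_camera("scene")["pixels"]; b=arm.read_camera("side")["pixels"]
crop(a,170,90,140,195,2.85,"pics/a2.png"); crop(b,180,80,140,195,2.85,"pics/b2.png")
cv2.imwrite(sys.argv[1],np.hstack([cv2.imread("pics/a2.png"),cv2.imread("pics/b2.png")]))
E
python3 st.py; python3 pic.py pics/c5.png
```

```text
t 8.5 tcp [470.2  35.9  17.1] yaw 3.139 q [-0.17  0.53  1.8  -0.    0.79 -1.74] F [-0.2  0.3 -0.5] w 51.3
```

View pics/c5.png

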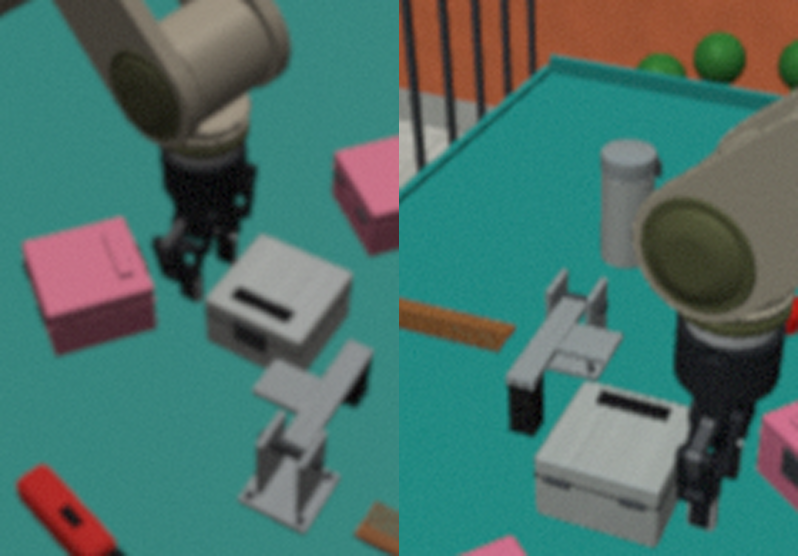

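Request:
carry_out(
  xyz=[
    [8,0,0],
    [13,0,0],
    [18,0,0],
    [23,0,0],
    [28,0,0],
    [33,0,0],
    [38,0,0],
    [43,0,0],
  ],
  twist=[0,0,0,0,0,0,0,0],
  fingers=[0.6,0.6,0.6,0.6,0.6,0.6,0.6,0.6],
)

```text
time: 9.4
tcp_pos: [513.4, 36.0, 16.9]
orientation: [0.004, 3.133, -0.006]
ft_force: [-3.3, 0.5, -1.4]
grip_width: 51.2
```

```bash
python3 st.py; python3 pic.py pics/c6.png
```

```text
t 9.4 tcp [513.4  36.   16.9] yaw 3.139 q [-0.16  0.58  1.68 -0.    0.87 -1.73] F [-3.3  0.5 -1.4] w 51.2
```

View pics/c6.png

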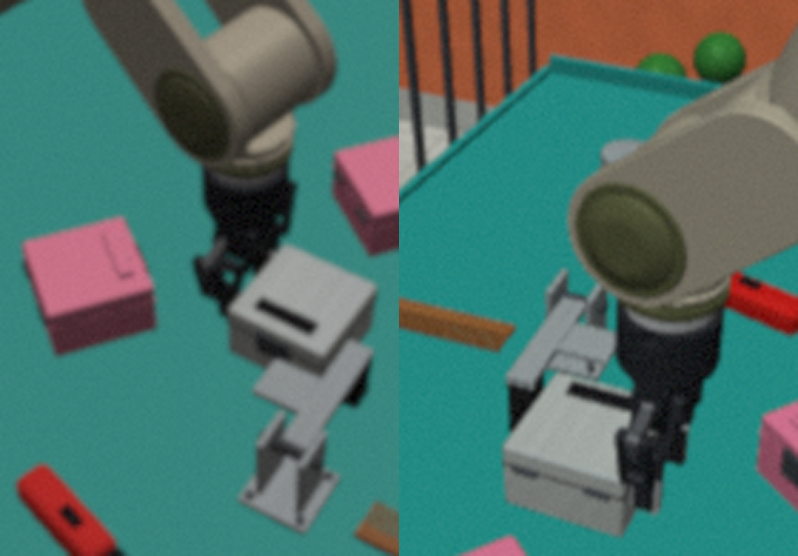

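Request:
carry_out(
  xyz=[
    [2,0,0],
    [4,0,0],
    [5,0,0],
    [6,0,0],
    [7,0,0],
    [8,0,0],
    [9,0,0],
    [10,0,0],
  ],
  twist=[0,0,0,0,0,0,0,0],
  fingers=[0.6,0.6,0.6,0.6,0.6,0.6,0.6,0.6],
)

```text
time: 10.3
tcp_pos: [523.7, 35.9, 17.0]
orientation: [0.004, 3.133, -0.006]
ft_force: [-9.8, -0.3, 2.7]
grip_width: 51.2
```

```bash
cat > rot.py <<'E'
import sys,numpy as np
x,y,px,py,da,n=map(float,sys.argv[1:7])
for i in range(1,int(n)+1):
    a=da*i; r=np.array([x-px,y-py]); q=np.array([r[0]*np.cos(a)+r[1]*np.sin(a),-r[0]*np.sin(a)+r[1]*np.cos(a)])-r
    print(round(-a,3),q.round(1))
E
python3 rot.py 523.7 35.9 636 12 0.04 8
```

```text
-0.04 [1.  4.5]
-0.08 [2.3 8.9]
-0.12 [ 3.7 13.3]
-0.16 [ 5.2 17.6]
-0.2 [ 7.  21.8]
-0.24 [ 8.9 26. ]
-0.28 [11.  30.1]
-0.32 [13.2 34.1]
```

Request:
carry_out(
  xyz=[
    [1,4.5,0],
    [2.3,9,0],
    [3.7,13,0],
    [5.2,17.5,0],
    [7,22,0],
    [9,26,0],
    [11,30,0],
    [13,34,0],
  ],
  twist=[-0.04,-0.08,-0.12,-0.16,-0.2,-0.24,-0.28,-0.32],
  fingers=[0.6,0.6,0.6,0.6,0.6,0.6,0.6,0.6],
)

```text
time: 11.1
tcp_pos: [537.2, 70.1, 17.1]
orientation: [0.506, 3.091, -0.008]
ft_force: [-2.4, -1.5, 0.4]
grip_width: 51.5
```

```bash
python3 st.py; python3 pic.py pics/c7.png
```

```text
t 11.1 tcp [537.2  70.1  17.1] yaw 2.817 q [-0.09  0.62  1.61 -0.01  0.91 -1.33] F [-2.4 -1.5  0.4] w 51.5
```

View pics/c7.png

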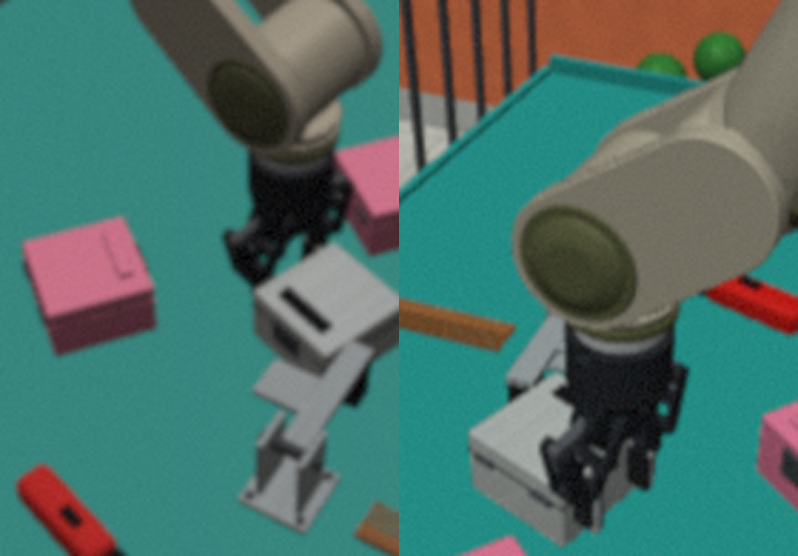

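```bash
cat > rot2.py <<'E'
import sys,numpy as np
# x y px py a0 da n press
x,y,px,py,a0,da,n,pr=map(float,sys.argv[1:9])
for i in range(1,int(n)+1):
    a=da*i; r=np.array([x-px,y-py]); q=np.array([r[0]*np.cos(a)+r[1]*np.sin(a),-r[0]*np.sin(a)+r[1]*np.cos(a)])-r
    q+=pr*i/n*np.array([np.cos(a0+a),-np.sin(a0+a)])
    print(round(-a,3),q.round(1))
E
python3 rot2.py 537.2 70.1 636 12 0.32 0.05 8 3
```

```text
-0.05 [3.4 4.7]
-0.1 [7.  9.3]
-0.15 [10.8 13.6]
-0.2 [14.8 17.7]
-0.25 [19.  21.6]
-0.3 [23.4 25.3]
-0.35 [28.  28.7]
-0.4 [32.7 31.9]
```

Request:
carry_out(
  xyz=[
    [3.5,4.7,0],
    [7,9.3,0],
    [11,13.6,0],
    [15,17.7,0],
    [19,21.6,0],
    [23.4,25.3,0],
    [28,28.7,0],
    [32.7,32,0],
  ],
  twist=[-0.05,-0.1,-0.15,-0.2,-0.25,-0.3,-0.35,-0.4],
  fingers=[0.6,0.6,0.6,0.6,0.6,0.6,0.6,0.6],
)

```text
time: 12.0
tcp_pos: [569.1, 103.3, 17.0]
orientation: [1.11, 2.933, -0.009]
ft_force: [-7.2, 6.3, 2.6]
grip_width: 51.4
```

```bash
python3 st.py; python3 pic.py pics/c8.png
```

```text
t 12.0 tcp [569.1 103.3  17. ] yaw 2.418 q [-0.02  0.66  1.49 -0.01  0.98 -0.86] F [-7.2  6.3  2.6] w 51.4
```

View pics/c8.png

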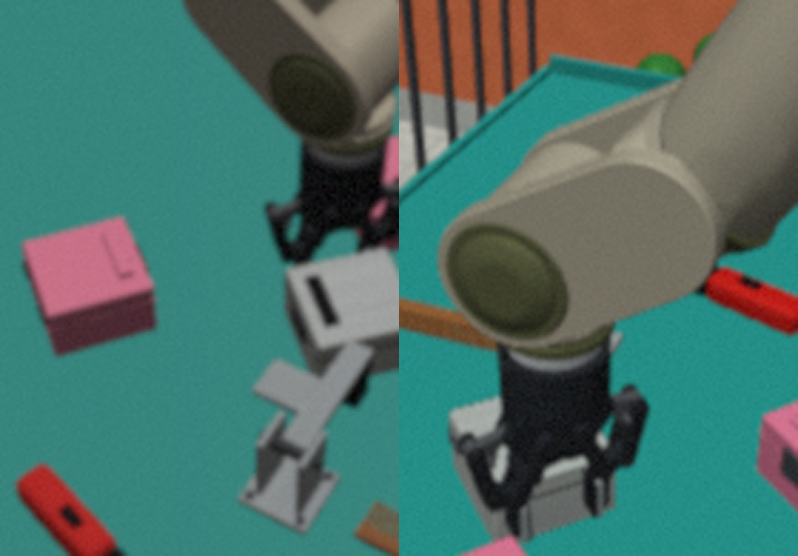

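```bash
python3 rot2.py 569.1 103.3 636 12 0.723 0.05 8 1
```

```text
-0.05 [4.7 3.1]
-0.1 [9.6 6. ]
-0.15 [14.6  8.7]
-0.2 [19.8 11.1]
-0.25 [25.  13.2]
-0.3 [30.4 15.1]
-0.35 [35.8 16.6]
-0.4 [41.3 17.9]
```

Request:
carry_out(
  xyz=[
    [4.7,3,0],
    [9.6,6,0],
    [14.6,8.7,0],
    [19.8,11,0],
    [25,13,0],
    [30.4,15,0],
    [35.8,16.5,0],
    [41,17.7,0],
  ],
  twist=[-0.05,-0.1,-0.15,-0.2,-0.25,-0.3,-0.35,-0.4],
  fingers=[0.6,0.6,0.6,0.6,0.6,0.6,0.6,0.6],
)

```text
time: 12.9
tcp_pos: [610.8, 122.2, 16.9]
orientation: [1.671, 2.655, -0.008]
ft_force: [-1.9, 6.4, 0.3]
grip_width: 51.4
```

```bash
sed -i 's/crop(a,170/crop(a,190/' pic.py; python3 st.py; python3 pic.py pics/c9.png
```

```text
t 12.9 tcp [610.8 122.2  16.9] yaw 2.018 q [ 0.01  0.72  1.35 -0.01  1.07 -0.43] F [-1.9  6.4  0.3] w 51.4
```

View pics/c9.png

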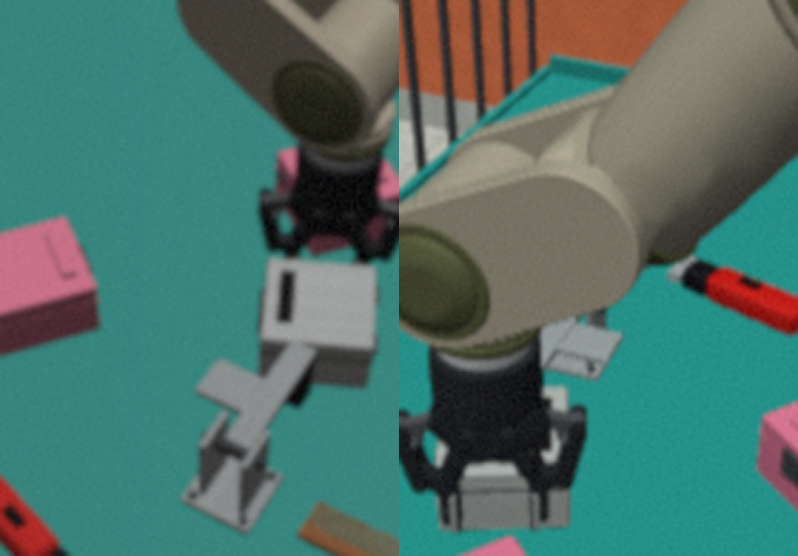

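```bash
python3 rot2.py 610.8 122.2 636 12 1.123 0.06 8 1
```

```text
-0.06 [6.7 1.2]
-0.12 [13.5  2. ]
-0.18 [20.2  2.4]
-0.24 [27.   2.3]
-0.3 [33.8  1.9]
-0.36 [40.5  1.1]
-0.42 [47.1 -0.2]
-0.48 [53.7 -1.8]
```

Request:
carry_out(
  xyz=[
    [6.7,1.2,0],
    [13.5,2,0],
    [20,2.4,0],
    [27,2.3,0],
    [34,1.9,0],
    [40.5,1,0],
    [47,-0.2,0],
    [50.5,-1,0],
  ],
  twist=[-0.06,-0.12,-0.18,-0.24,-0.3,-0.36,-0.42,-0.45],
  fingers=[0.6,0.6,0.6,0.6,0.6,0.6,0.6,0.6],
)

```text
time: 13.8
tcp_pos: [662.7, 122.4, 17.0]
orientation: [2.222, 2.215, -0.004]
ft_force: [-0.8, 9.4, 0.3]
grip_width: 51.4
```

```bash
python3 st.py; python3 pic.py pics/c10.png
```

```text
t 13.8 tcp [662.7 122.4  17. ] yaw 1.568 q [ 0.01  0.79  1.19 -0.01  1.16  0.01] F [-0.8  9.4  0.3] w 51.4
```

View pics/c10.png

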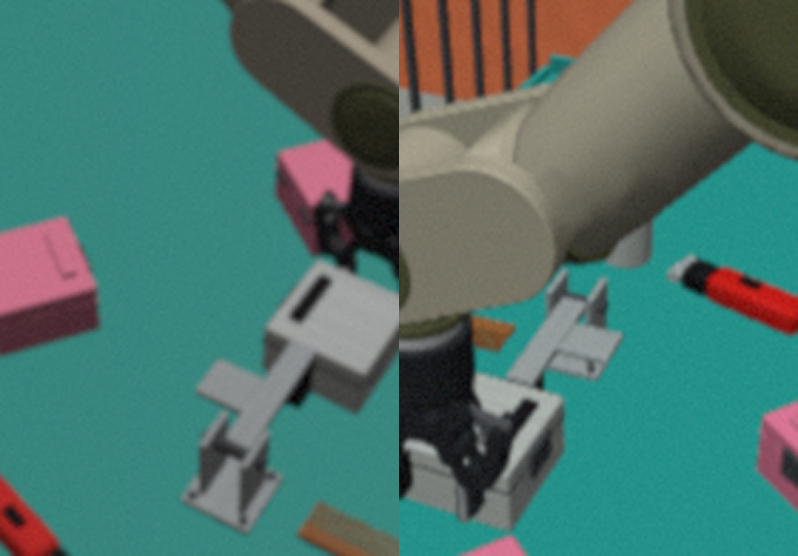

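Request:
carry_out(
  xyz=[
    [0,0,0],
    [0,0,0],
    [0,6,0],
    [0,10,10],
    [0,10,50],
    [0,10,100],
    [0,10,145],
    [0,10,145],
  ],
  twist=[0,0,0,0,0,0,0,0],
  fingers=[0.6,0.6,0.6,0.6,0.6,0.7,0.7,0.7],
)

```text
time: 14.7
tcp_pos: [665.3, 132.8, 170.5]
orientation: [2.213, 2.21, 0.012]
ft_force: [-0.2, 0.2, -1.2]
grip_width: 60.1
```

Request:
carry_out(
  xyz=[
    [0,-45,0],
    [0,-90,0],
    [0,-120,0],
    [0,-140,0],
    [0,-140,0],
    [0,-140,0],
    [0,-140,0],
    [0,-140,0],
  ],
  twist=[0,0,0,0,0,0,0,0],
  fingers=[0.7,0.7,0.7,0.7,0.7,0.7,0.7,0.7],
)

```text
time: 15.5
tcp_pos: [665.3, -6.1, 170.6]
orientation: [2.211, 2.211, 0.012]
ft_force: [-0.1, -0.2, 1.1]
grip_width: 59.5
```

```bash
python3 st.py; python3 - <<'E'
from rig import arm
from h import *
import pickle
s=arm.observe(); c=arm.read_camera("wrist"); pickle.dump(cam(c,s),open("kw.pkl","wb"))
crop(c["pixels"],0,0,512,384,1.5,"pics/w11.png")
E
```

```text
t 15.5 tcp [665.3  -6.1 170.6] yaw 1.571 q [-0.19  0.62  1.05 -0.    1.45 -0.19] F [-0.1 -0.2  1.1] w 59.5
```

View pics/w11.png

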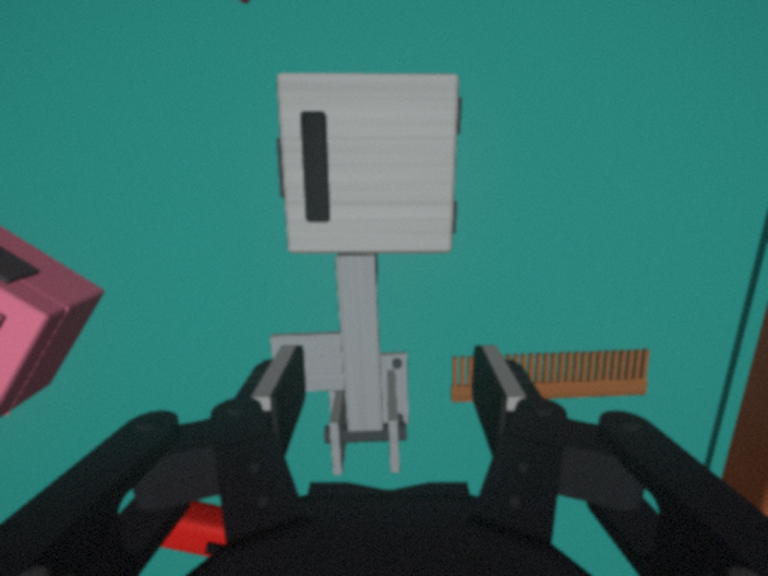

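```bash
python3 - <<'E'
import pickle
from h import *
k=pickle.load(open("kw.pkl","rb"))
W=lambda p:(p[0]/1.5-.17,p[1]/1.5-.17)
for n,p,z in [("boxFL",(290,251),60),("boxFR",(451,251),60),("boxBL",(278,74),60),("boxBR",(458,74),60),("bar tip",(337,254),64),("bar tip",(376,254),64),("tab",(271,337),63),("tab",(275,391),63),("bar at tab",(344,370),64),("bar",(381,370),64)]: print(n,onz(k,W(p),z).round(1))
E
```

```text
boxFL [607.2  13.4  60. ]
boxFR [705.  13.  60.]
boxBL [607.1 110.9  60. ]
boxBR [704.8 111.1  60. ]
bar tip [636.   12.2  64. ]
bar tip [659.4  12.2  64. ]
tab [592.2 -41.5  63. ]
tab [591.9 -80.1  63. ]
bar at tab [637.9 -64.6  64. ]
bar [662.  -64.8  64. ]
```

Request:
carry_out(
  xyz=[
    [-12,-8,0],
    [-12,-8,0],
    [-12,-8,-40],
    [-12,-8,-80],
    [-12,-8,-115],
    [-12,-8,-135],
    [-12,-8,-145],
    [-12,-8,-145],
  ],
  twist=[0,0,0,0,0,0,0,0],
  fingers=[0.7,0.7,0.7,0.7,0.7,0.7,0.7,0.7],
)

```text
time: 16.35
tcp_pos: [653.2, -13.8, 24.6]
orientation: [2.212, 2.212, 0.011]
ft_force: [0.9, -0.9, 0.1]
grip_width: 59.7
```

```bash
python3 st.py; python3 pic.py pics/c12.png
```

```text
t 16.35 tcp [653.2 -13.8  24.6] yaw 1.571 q [-0.2   0.75  1.26 -0.    1.12 -0.2 ] F [ 0.9 -0.9  0.1] w 59.7
```

View pics/c12.png

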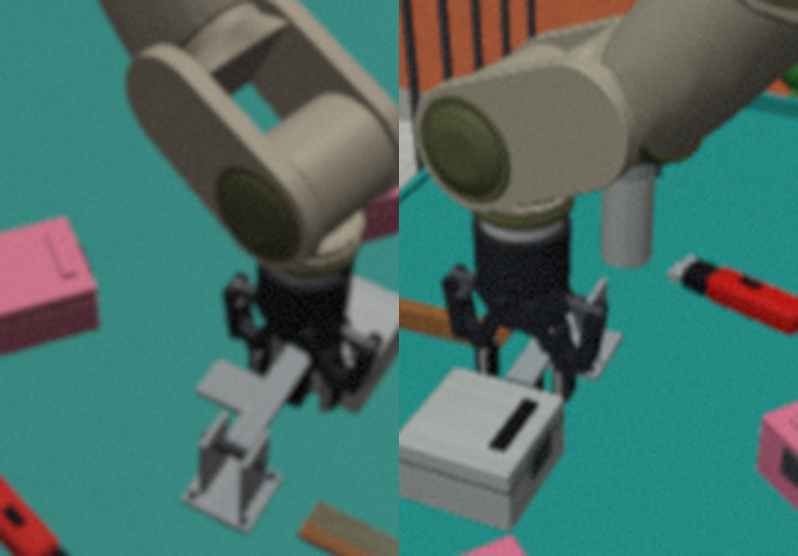

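Request:
carry_out(
  xyz=[
    [0,8,0],
    [0,14,0],
    [0,20,0],
    [0,26,0],
    [0,32,0],
    [0,37,0],
    [0,41,0],
    [0,43,0],
  ],
  twist=[0,0,0,0,0,0,0,0],
  fingers=[0.7,0.7,0.7,0.7,0.7,0.7,0.7,0.7],
)

```text
time: 17.25
tcp_pos: [655.0, 28.5, 28.2]
orientation: [2.207, 2.208, 0.015]
ft_force: [0.5, -6.7, 4.4]
grip_width: 60.1
```

Request:
carry_out(
  xyz=[
    [0,-5,0],
    [0,-15,0],
    [0,-15,30],
    [0,-15,70],
    [0,-25,100],
    [-20,-35,100],
    [-40,-40,100],
    [-40,-40,100],
  ],
  twist=[0,0,0,0,0,0,0,0],
  fingers=[0.7,0.7,0.7,0.7,0.7,0,0,0],
)

```text
time: 18.05
tcp_pos: [613.2, -12.3, 128.5]
orientation: [2.209, 2.208, 0.014]
ft_force: [0.8, 0.1, -0.4]
grip_width: 16.8
```

```bash
python3 st.py; python3 pic.py pics/c13.png
```

```text
t 18.05 tcp [613.2 -12.3 128.5] yaw 1.57 q [-0.21  0.57  1.29 -0.    1.27 -0.21] F [ 0.8  0.1 -0.4] w 16.8
```

View pics/c13.png

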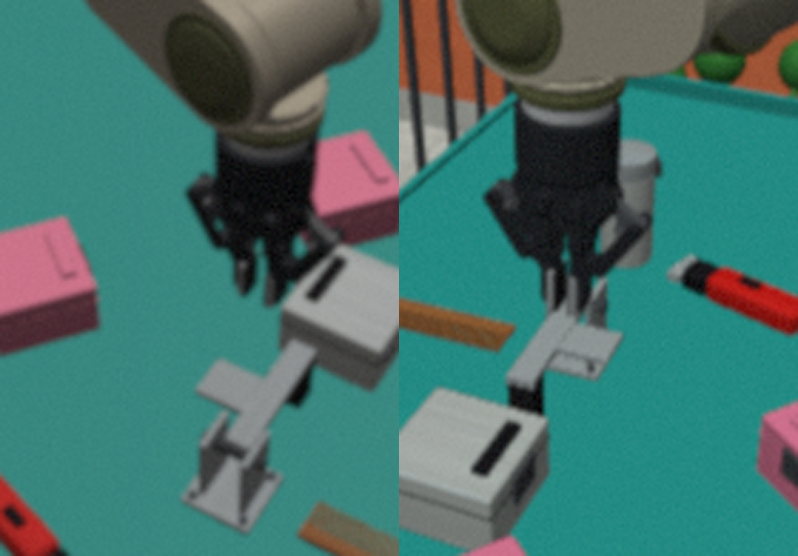

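Request:
carry_out(
  xyz=[
    [0,0,0],
    [0,0,0],
    [0,0,-10],
    [0,0,-40],
    [0,0,-75],
    [0,0,-95],
    [0,0,-105],
    [0,0,-105],
  ],
  twist=[0,0,0,0,0,0,0,0],
  fingers=[0,0,0,0,0,0,0,0],
)

```text
time: 18.95
tcp_pos: [614.8, -11.6, 22.4]
orientation: [2.209, 2.209, 0.014]
ft_force: [0.7, 0.2, -0.1]
grip_width: -0.1
```

Request:
carry_out(
  xyz=[
    [0,-4,0],
    [0,-8,0],
    [0,-11,0],
    [0,-13,0],
    [0,-15,0],
    [0,-16,0],
    [0,-17,0],
    [0,-18,0],
  ],
  twist=[0,0,0,0,0,0,0,0],
  fingers=[0,0,0,0,0,0,0,0],
)

```text
time: 19.75
tcp_pos: [614.7, -28.8, 22.4]
orientation: [2.209, 2.209, 0.016]
ft_force: [0.7, 8.7, 2.1]
grip_width: 0.1
```

Request:
carry_out(
  xyz=[
    [0,-1.5,0],
    [0,-3,0],
    [0,-3.5,0],
    [0,-3.5,2],
    [0,-3.5,4],
    [0,-3.6,6],
    [0,-3.8,8],
    [0,-4,10],
  ],
  twist=[0,0,0,0,0,0,0,0],
  fingers=[0,0,0,0,0,0,0,0],
)

```text
time: 20.55
tcp_pos: [613.8, -29.8, 31.6]
orientation: [2.212, 2.214, 0.018]
ft_force: [-0.3, 13.4, -2.8]
grip_width: 0.4
```

```bash
python3 st.py; python3 pic.py pics/c14.png
```

```text
t 20.55 tcp [613.8 -29.8  31.6] yaw 1.572 q [-0.24  0.68  1.38  0.    1.06 -0.25] F [-0.3 13.4 -2.8] w 0.4
```

View pics/c14.png

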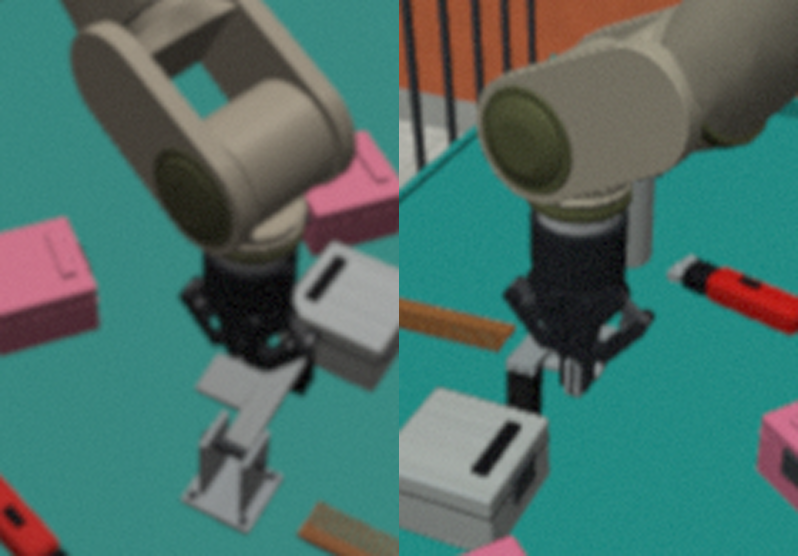

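Request:
carry_out(
  xyz=[
    [0,8,0],
    [0,18,0],
    [0,28,0],
    [2,30,0],
    [4,30,0],
    [6,30,0],
    [8,30,0],
    [10,30,0],
  ],
  twist=[0,0,0,0,0,0,0,0],
  fingers=[0,0,0,0,0,0,0,0],
)

```text
time: 21.45
tcp_pos: [621.8, -0.1, 31.1]
orientation: [2.215, 2.217, 0.011]
ft_force: [-15.0, -1.5, 1.4]
grip_width: -0.0
```

Request:
carry_out(
  xyz=[
    [3,0,0],
    [4,0,0],
    [4,0,3],
    [4,0,6],
    [4,0,10],
    [4,0,14],
    [4,0,17],
    [4,0,20],
  ],
  twist=[0,0,0,0,0,0,0,0],
  fingers=[0,0,0,0,0,0,0,0],
)

```text
time: 22.25
tcp_pos: [621.5, -1.0, 48.7]
orientation: [-2.22, -2.222, 0.003]
ft_force: [-16.8, -6.8, -4.3]
grip_width: 0.2
```

```bash
python3 st.py; python3 pic.py pics/c15.png
```

```text
t 22.25 tcp [621.5  -1.   48.7] yaw 1.571 q [-0.19  0.68  1.33 -0.    1.13 -0.19] F [-16.8  -6.8  -4.3] w 0.2
```

View pics/c15.png

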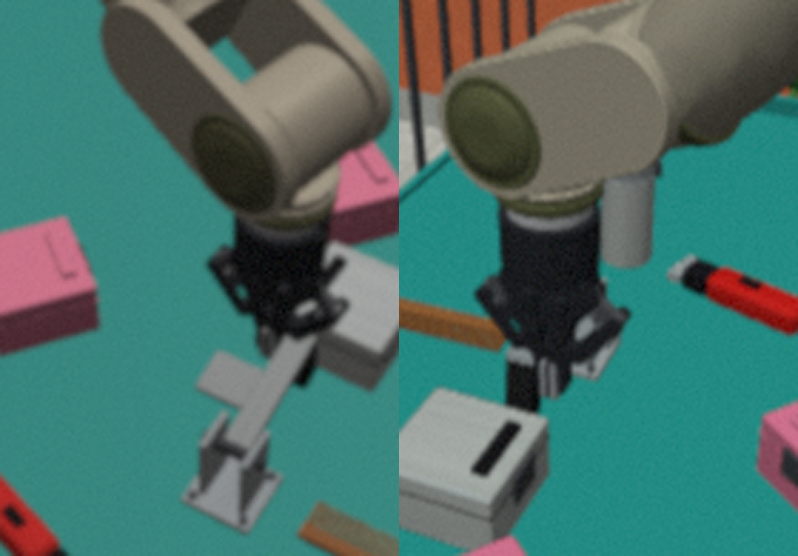

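Request:
carry_out(
  xyz=[
    [4,1,4],
    [4,1,9],
    [4,1,14],
    [4,1,19],
    [4,0,24],
    [4,0,29],
    [4,-1,34],
    [4,-2,39],
  ],
  twist=[0,0,0,0,0,0,0,0],
  fingers=[0,0,0,0,0,0,0,0],
)

```text
time: 23.15
tcp_pos: [621.5, -4.8, 85.4]
orientation: [-2.216, -2.215, 0.018]
ft_force: [-14.9, -8.4, -7.7]
grip_width: -0.1
```

```bash
python3 st.py; python3 pic.py pics/c16.png
```

```text
t 23.15 tcp [621.5  -4.8  85.4] yaw 1.57 q [-0.2   0.64  1.28 -0.01  1.23 -0.19] F [-14.9  -8.4  -7.7] w -0.1
```

View pics/c16.png

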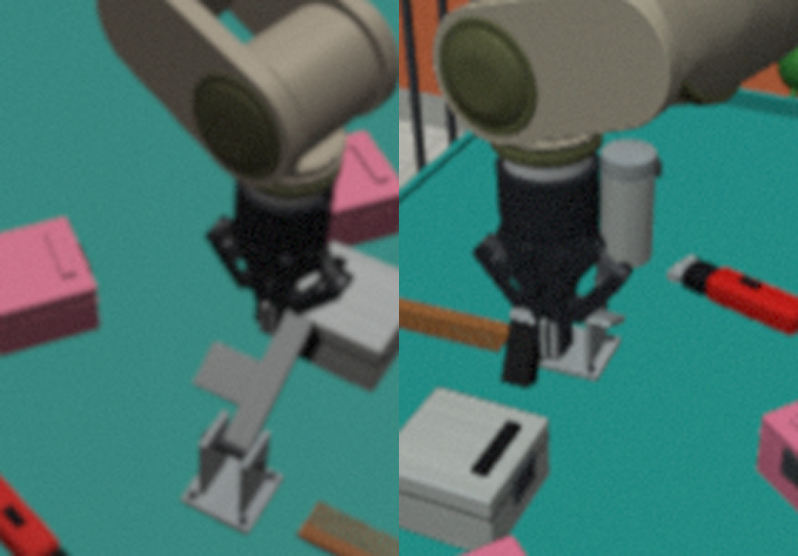

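Request:
carry_out(
  xyz=[
    [4,-2,5],
    [4,-4,10],
    [4,-7,16],
    [4,-10,21],
    [4,-13,26],
    [4,-16,31],
    [4,-20,35],
    [4,-24,39],
  ],
  twist=[0,0,0,0,0,0,0,0],
  fingers=[0,0,0,0,0,0,0,0],
)

```text
time: 24.05
tcp_pos: [622.2, -29.2, 122.9]
orientation: [-2.211, -2.209, 0.028]
ft_force: [-14.3, -0.3, -4.8]
grip_width: 0.1
```

```bash
python3 st.py; python3 pic.py pics/c17.png
```

```text
t 24.05 tcp [622.2 -29.2 122.9] yaw 1.57 q [-0.23  0.61  1.23 -0.01  1.33 -0.23] F [-14.3  -0.3  -4.8] w 0.1
```

View pics/c17.png

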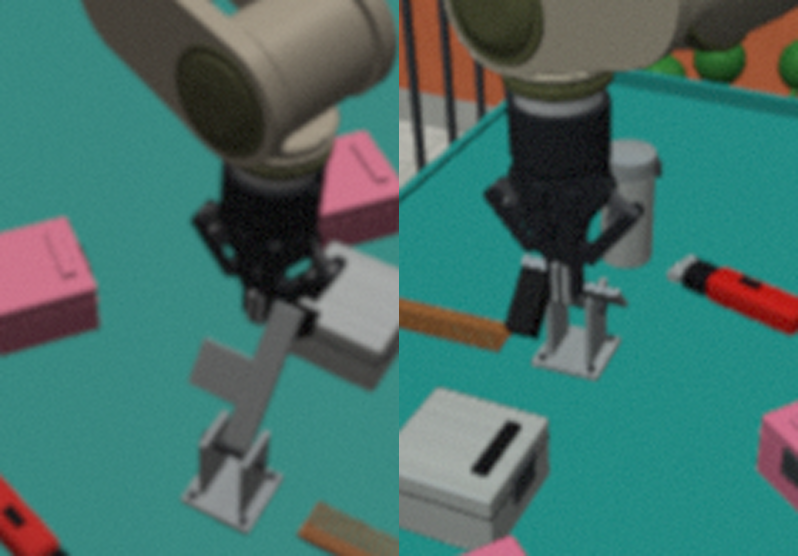

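Request:
carry_out(
  xyz=[
    [-10,0,0],
    [-12,0,40],
    [-12,5,77],
    [0,45,77],
    [27,72,77],
    [27,72,77],
    [27,72,77],
    [27,72,77],
  ],
  twist=[0,0,0,0,0,0,0,0],
  fingers=[0,0,0,0,0,0,0,0],
)

```text
time: 24.95
tcp_pos: [649.1, 41.4, 200.3]
orientation: [-2.213, -2.208, 0.029]
ft_force: [0.1, -0.0, -0.5]
grip_width: -0.0
```

Request:
carry_out(
  xyz=[
    [0,0,-40],
    [0,0,-80],
    [0,0,-100],
    [0,0,-103],
    [0,0,-103],
    [0,0,-103],
    [0,0,-103],
    [0,0,-103],
  ],
  twist=[0,0,0,0,0,0,0,0],
  fingers=[0,0,0,0,0,0,0,0],
)

```text
time: 25.75
tcp_pos: [649.5, 41.3, 98.4]
orientation: [-2.214, -2.209, 0.027]
ft_force: [0.4, -0.7, -0.4]
grip_width: 0.0
```

```bash
python3 st.py; python3 pic.py pics/c18.png
```

```text
t 25.75 tcp [649.5  41.3  98.4] yaw 1.568 q [-0.12  0.68  1.17 -0.01  1.32 -0.11] F [ 0.4 -0.7 -0.4] w 0.0
```

View pics/c18.png

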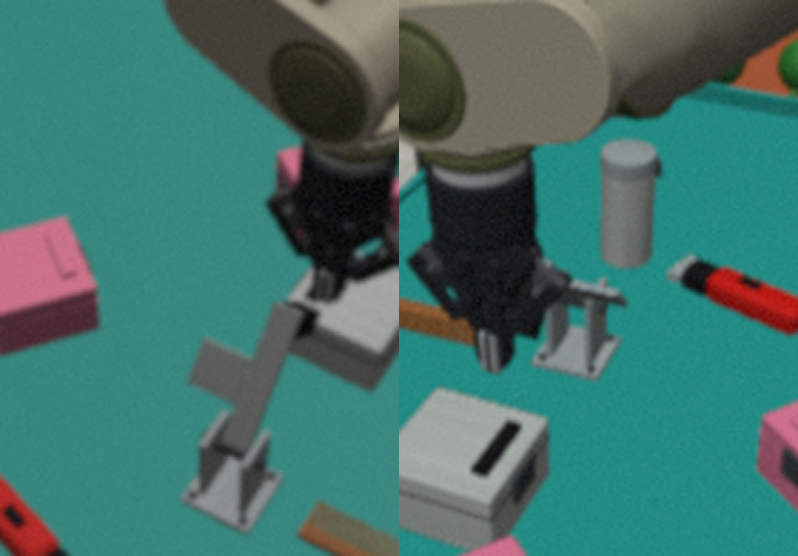

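Request:
carry_out(
  xyz=[
    [0,-9,0],
    [0,-14,2],
    [0,-20,8],
    [0,-26,15],
    [0,-31,21],
    [0,-38,27],
    [0,-44,32],
    [0,-51,36],
  ],
  twist=[0,0,0,0,0,0,0,0],
  fingers=[0,0,0,0,0,0,0,0],
)

```text
time: 26.65
tcp_pos: [650.2, -1.8, 139.3]
orientation: [-2.206, -2.21, 0.006]
ft_force: [-6.4, 44.6, 35.5]
grip_width: -0.1
```

```bash
python3 st.py; sed -i 's/,90,140,195/,70,140,195/;s/180,80,/180,60,/' pic.py; python3 pic.py pics/c19.png
```

```text
t 26.65 tcp [650.2  -1.8 139.3] yaw 1.573 q [-0.19  0.63  1.12  0.01  1.4  -0.19] F [-6.4 44.6 35.5] w -0.1
```

View pics/c19.png

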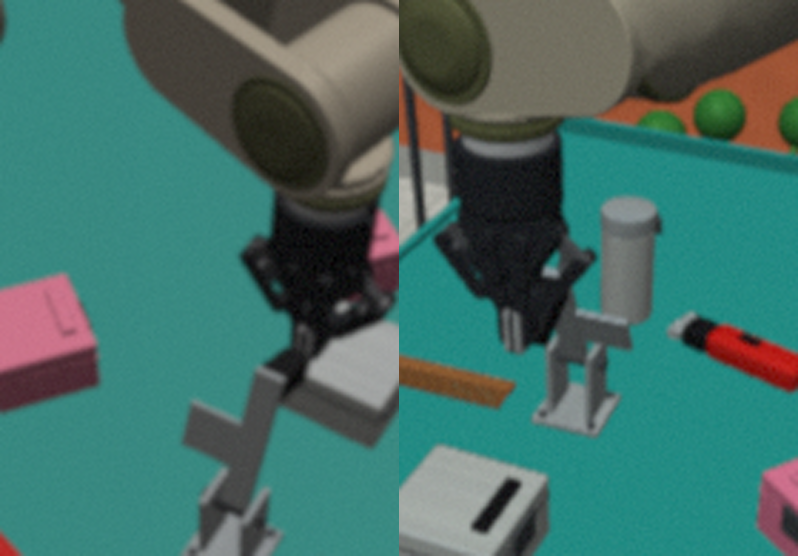

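Request:
carry_out(
  xyz=[
    [0,15,3],
    [0,35,3],
    [0,40,-20],
    [0,40,-40],
    [0,40,-44],
    [0,40,-44],
    [0,40,-44],
    [0,40,-44],
  ],
  twist=[0,0,0,0,0,0,0,0],
  fingers=[0,0,0,0,0,0,0,0],
)

```text
time: 27.55
tcp_pos: [651.6, 35.3, 96.8]
orientation: [-2.212, -2.214, 0.006]
ft_force: [0.7, -0.6, -0.7]
grip_width: -0.0
```

```bash
python3 st.py; python3 pic.py pics/c20.png; python3 - <<'E'
from rig import arm
from h import *
c=arm.read_camera("scene");crop(c["pixels"],240,150,80,110,6,"pics/z20.png")
E
```

```text
t 27.55 tcp [651.6  35.3  96.8] yaw 1.571 q [-0.13  0.67  1.17  0.    1.31 -0.13] F [ 0.7 -0.6 -0.7] w -0.0
```

View pics/c20.png

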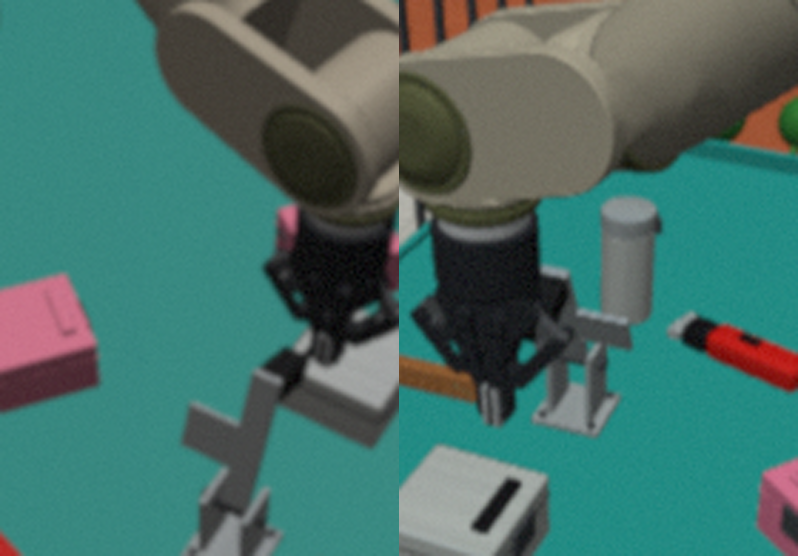

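View pics/z20.png

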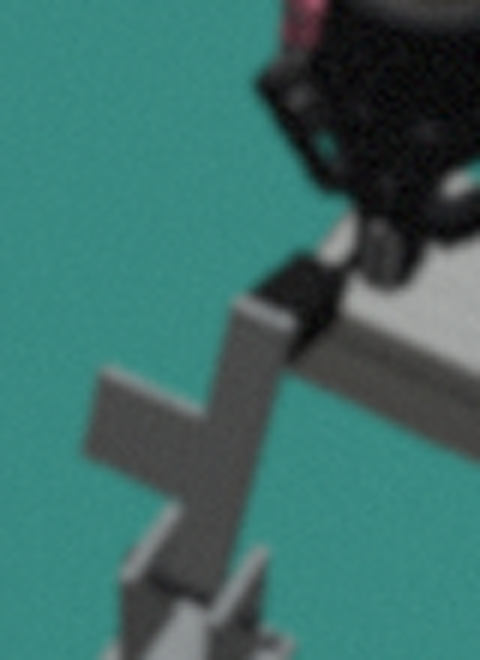

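```bash
python3 - <<'E'
import pickle
from h import *
ks,kd=pickle.load(open("k.pkl","rb"))
def onx(k,uv,x):
    d=ray(k,uv); return k["o"]+d*(x-k["o"][0])/d[0]
Z=lambda p:(p[0]/6+240-.4,p[1]/6+150-.4)
for p,x in [((235,300),639),((295,325),662),((105,370),595),((90,455),595),((330,312),662)]:
    q=onx(ks,Z(p),x);print(q.round(1), "a",np.degrees(np.arctan2(q[2]-60,q[1]+113)).round(1), np.hypot(q[2]-60,q[1]+113).round(1))
E
```

```text
[639.  -65.6 173.4] a 67.3 122.9
[662.  -61.8 170.2] a 65.1 121.5
[595.  -84.3 123.7] a 65.7 69.9
[595.  -95.3  82.8] a 52.3 28.9
[662.  -33.1 149.1] a 48.1 119.7
```

Request:
carry_out(
  xyz=[
    [0,0,23],
    [0,-12,23],
    [0,-22,23],
    [0,-28,23],
    [0,-32,23],
    [0,-36,24],
    [0,-40,25],
    [0,-43,26],
  ],
  twist=[0,0,0,0,0,0,0,0],
  fingers=[0,0,0,0,0,0,0,0],
)

```text
time: 28.5
tcp_pos: [651.3, -6.3, 122.7]
orientation: [-2.21, -2.213, 0.004]
ft_force: [-1.5, 10.2, 6.8]
grip_width: -0.1
```

```bash
python3 st.py; python3 pic.py pics/c21.png
```

```text
t 28.5 tcp [651.3  -6.3 122.7] yaw 1.572 q [-0.19  0.65  1.15  0.01  1.36 -0.2 ] F [-1.5 10.2  6.8] w -0.1
```

View pics/c21.png

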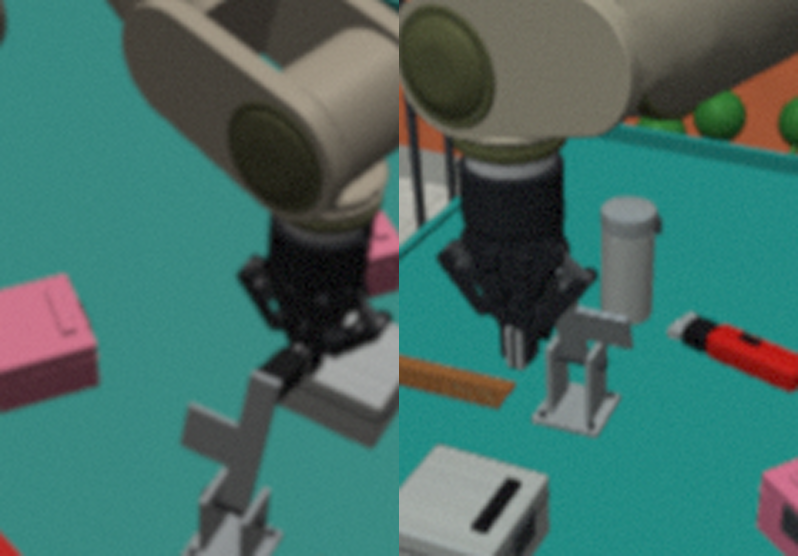

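Request:
carry_out(
  xyz=[
    [0,0,3],
    [0,-2,6],
    [0,-5,9],
    [0,-9,13],
    [0,-13,17],
    [0,-17,20],
    [0,-21,23],
    [0,-25,26],
  ],
  twist=[0,0,0,0,0,0,0,0],
  fingers=[0,0,0,0,0,0,0,0],
)

```text
time: 29.4
tcp_pos: [651.3, -31.9, 149.2]
orientation: [-2.21, -2.214, 0.004]
ft_force: [0.4, 2.2, -0.8]
grip_width: 0.1
```

```bash
python3 st.py; python3 pic.py pics/c22.png
```

```text
t 29.4 tcp [651.3 -31.9 149.2] yaw 1.572 q [-0.23  0.63  1.11  0.    1.42 -0.23] F [ 0.4  2.2 -0.8] w 0.1
```

View pics/c22.png

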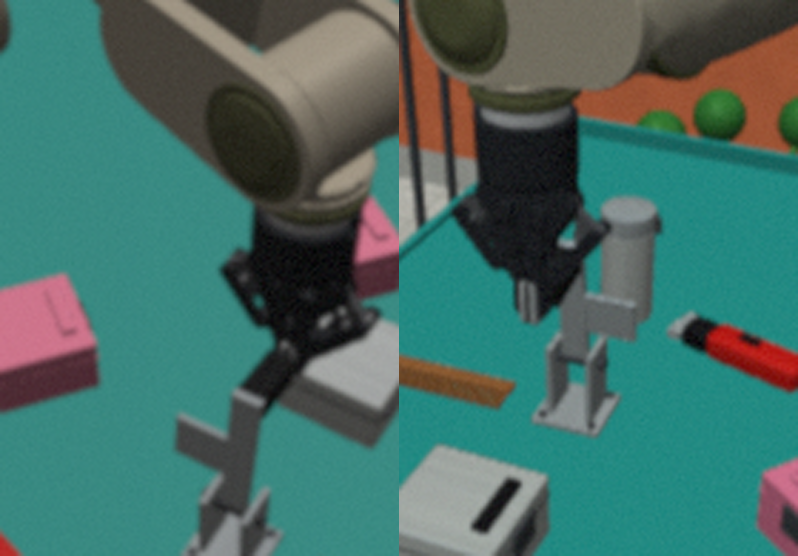

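Rolling motion works. Finish the arc gently.

Request:
carry_out(
  xyz=[
    [0,-2,2],
    [0,-5,4],
    [0,-8,6],
    [0,-10,7],
    [0,-12,8],
    [0,-14,9],
    [0,-15,9],
    [0,-16,9],
  ],
  twist=[0,0,0,0,0,0,0,0],
  fingers=[0,0,0,0,0,0,0,0],
)

```text
time: 30.3
tcp_pos: [651.5, -46.3, 158.5]
orientation: [-2.208, -2.213, -0.0]
ft_force: [1.6, 13.3, -0.8]
grip_width: 0.1
```

```bash
python3 st.py; python3 pic.py pics/c23.png; python3 - <<'E'
from rig import arm
from h import *
c=arm.read_camera("side");crop(c["pixels"],210,120,90,110,6,"pics/z23.png")
E
```

```text
t 30.3 tcp [651.5 -46.3 158.5] yaw 1.573 q [-0.25  0.62  1.09  0.01  1.44 -0.26] F [ 1.6 13.3 -0.8] w 0.1
```

View pics/c23.png

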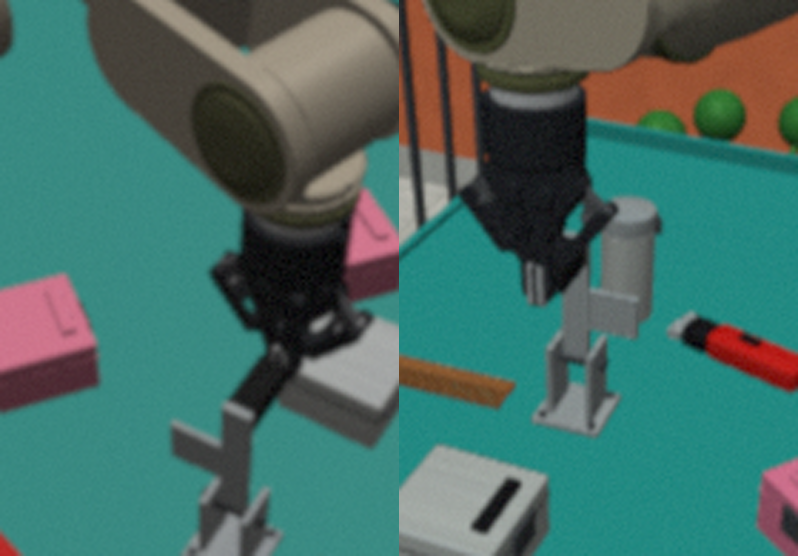

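Request:
carry_out(
  xyz=[
    [0,5,0],
    [0,20,0],
    [0,40,0],
    [0,60,20],
    [0,80,50],
    [-40,100,80],
    [-80,120,90],
    [-120,130,90],
  ],
  twist=[0,0,0,0,0,0,0,0],
  fingers=[0,0,0,0,0,0,0,0],
)

```text
time: 31.25
tcp_pos: [530.3, 85.5, 250.5]
orientation: [-2.209, -2.217, -0.004]
ft_force: [0.2, -0.6, -0.7]
grip_width: -0.0
```

Request:
carry_out(
  xyz=[
    [-40,0,0],
    [-80,0,0],
    [-120,0,0],
    [-150,0,0],
    [-150,0,0],
    [-150,0,0],
    [-150,0,0],
    [-150,0,0],
  ],
  twist=[0,0,0,0,0,0,0,0],
  fingers=[0,0,0,0,0,0,0,0],
)

```text
time: 32.05
tcp_pos: [381.1, 85.5, 250.4]
orientation: [-2.209, -2.217, -0.004]
ft_force: [-0.5, -0.5, 0.2]
grip_width: 0.1
```

```bash
python3 st.py; python3 - <<'E'
from rig import arm
from h import *
a=arm.read_camera("scene")["pixels"]; b=arm.read_camera("side")["pixels"]
crop(a,0,0,512,384,1.5,"pics/s24.png");crop(a,230,130,110,150,4,"pics/z24a.png"); crop(b,120,100,220,180,3,"pics/z24b.png")
E
```

```text
t 32.05 tcp [381.1  85.5 250.4] yaw 1.574 q [-0.09  0.08  1.65  0.01  1.42 -0.1 ] F [-0.5 -0.5  0.2] w 0.1
```

View pics/s24.png

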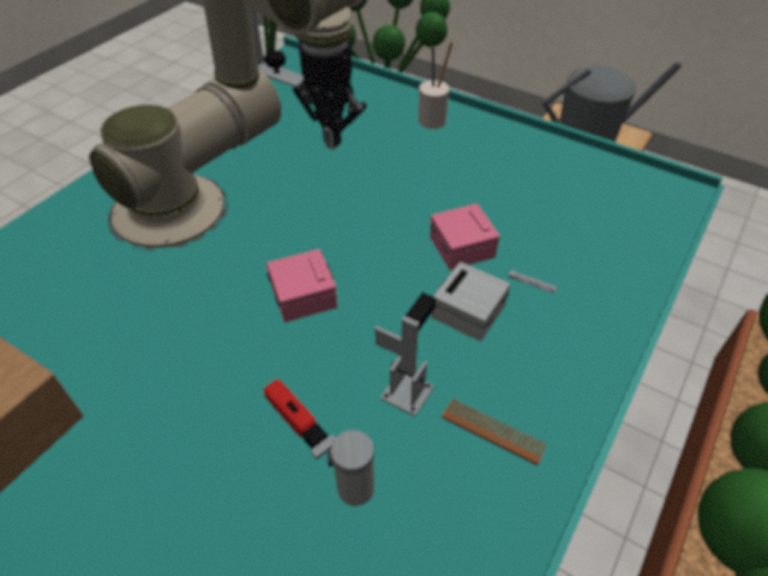

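View pics/z24a.png

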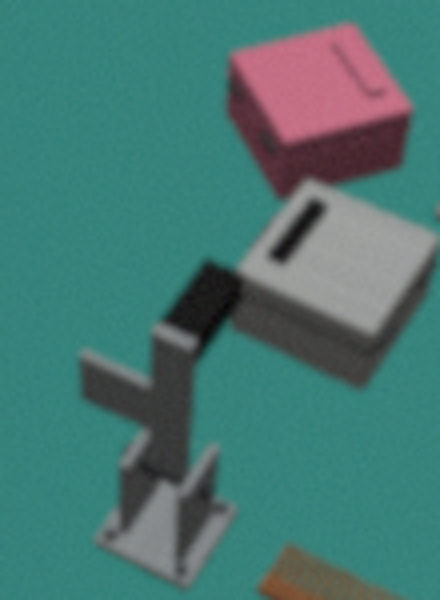

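View pics/z24b.png

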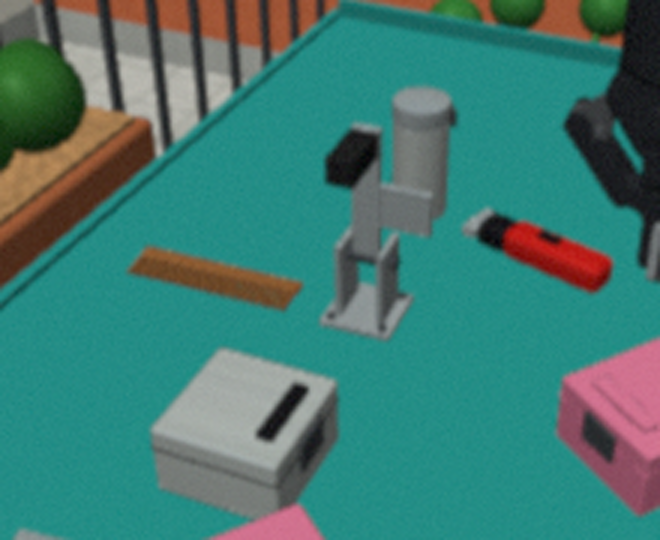

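```bash
python3 - <<'E'
import pickle
from h import *
ks,kd=pickle.load(open("k.pkl","rb"))
def onx(k,uv,x):
    d=ray(k,uv); return k["o"]+d*(x-k["o"][0])/d[0]
A=lambda p:(p[0]/4+230-.4,p[1]/4+130-.4); B=lambda p:(p[0]/3+120-.4,p[1]/3+100-.4)
print("bar top",onx(ks,A((155,330)),639).round(1),onx(ks,A((192,348)),662).round(1))
print("tab scene", tri(ks,A((83,350)),kd,B((433,192))),tri(ks,A((82,392)),kd,B((430,236))))
print("box scene",[onz(ks,A(p),60)[:2].round(1) for p in [(310,180),(436,235),(376,340),(240,270)]])
print("box side",[onz(kd,B(p),60)[:2].round(1) for p in [(225,349),(337,381),(275,472),(153,437)]])
E
```

```text
bar top [ 639.  -108.8  175.2] [ 662.  -109.4  176.2]
tab scene (array([ 595.03237754, -115.74092971,  136.49182968]), np.float64(4.214060577564128)) (array([ 594.27857528, -114.16654922,   95.27097486]), np.float64(1.2943239694265958))
box scene [array([611.4, 138.2]), array([704.1, 138. ]), array([710.5,  38.4]), array([611.6,  43.2])]
box side [array([698.8,  43.2]), array([604.7,  42.9]), array([603.3, 143.6]), array([696.7, 146.9])]
```

```bash
python3 -c "
from rig import arm
print(arm.close_job())"
```

```text
the job is handed in; nothing more can be done
None
```

I locked the stop arm down, turned the box a quarter turn clockwise against the foot without lifting it, and put the arm back upright. The job is handed in at 32 s of the 64 s allowed; no verdict was reported.

- **Stop down:** I pushed the bar over and down until it met the hard stop, at about 7 N plus a small extra press.
- **Turning the box:** I pushed it about 38 mm to the foot and turned it with two fingertips following the pivot. The force was about 3–10 N. At one reading early in the turn (about 0.3 rad) it was too low to be sure the box was touching the foot, so I pressed in a little. Contact was clear from then until the turn was complete.
- **Clearing the foot:** I then slid the box about 27 mm further away, because the rising foot would otherwise have pushed it.
- **Stop up:** Lifting by the tab's edge slipped. I raised the arm instead by friction on the side of the rubber foot, then rolled it upright. One push on the foot jammed and the wrist force reached about 57 N at the end of that move. I could only read the force at the end of moves, so a short peak nearer the 70 N limit can't be ruled out.

**Last checks:**
- **Arm:** it looks upright to within about 0.05 rad.
- **Box:** it is flat and square to within about 0.05 rad, with its clasp toward the tab side. Its centre is about 205 mm from the bracket.
- **Other things:** the clipper case, trimmer, comb and hair clip look unmoved, judged by eye. The gripper touches nothing.
- **Disagreement:** the two fixed cameras differed by about 5–8 mm on positions, so I averaged them.

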